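# Open the drop-front desk console

## Robot

A 6-joint arm with a two-finger parallel gripper is mounted at the origin on the work surface. World frame = base frame: x ahead of the robot, y to its left, z up, the work surface at z = 0. Lengths are in mm, angles in rad, forces in N, time in s.
With the tool pointing down it reaches from about 275 to 750 mm from the base axis. Payload 10.2 kg.
Tool frame: the origin (TCP) lies midway between the tips of the shut fingers; the grasp point (between the pads) lies 19 mm behind it; z points along the fingers, y is the line along which they close (so a half turn about z gives the same grasp; the last joint's range is limited). The gripper opens to 85 mm and grips with 20 to 120 N. Pads are 22 mm wide; open, the fingers measure 114 mm over their backs; the gripper's body (76 mm by 85 mm) begins 54 mm behind the grasp point. The pads swing forward as they close: fully open they stand 13 mm farther back than shut.
Start: joints at [0.913, 0.313, 1.498, -0, 1.331, -0.223], TCP at [221.158, 476.151, 231.294] pointing down, gripper open.
Joint ranges: [-2.94, 2.94], [-0.97, 2.17], [0.19, 2.56], [-1.23, 4.37], [0.02, 3.11], [-2.88, 2.88]. Speed limits (rad/s): [2.39, 2.39, 3.01, 3.14, 3.14, 3.14].

## Interface

Orientations are given as a unit quaternion [w, x, y, z].
In Python, from rig import ctrl gives the robot as it stands.
- The arm moves only by the tool send_rows, never from a script. Its argument "targets" is a list of rows, each an object with "offset": the shift along the world's x, y, z in cm, a list of three; "spin": the turn about the world's z in rad. A call has 1 to 8 rows; each row is the pose to reach, as a shift and turn from the pose commanded when the call began; what a row does not reach only later rows make up. A row lasts 1/12 s, in which the tool goes at most 41.7 mm and 7.16 degrees, less where a joint would pass 70% of its speed; a pose out of reach is approached as far as the arm can. A call with a gripper value outside its range is refused whole. "grip" is the opening, from 0 (shut) to 1 (fully open), set as the call begins (left out, the last holds). The fingers move at their own pace and stop on an object; "squeeze" is the grip in N (left out, the last holds). Time passes only in rows, so rows that repeat a pose let the fingers close. It gives the time, the measured TCP pose, the force, the opening and the grip force at its end, in the units of the state.
- ctrl.sense(): the state, without advancing time (a new reading comes with each control period).
- ctrl.capture(name): name is "scene" or "top" or "wrist"; returns (picture, depth): 400x640x3 uint8, red, green, blue; 400x640 float32, mm along the optical axis (not along the pixel's ray), 0 where there is no reading.
- ctrl.calibration(name): a dict with "fx", "fy", "cx", "cy" (pixels), "view" (4x4, takes a point from world to camera coordinates); the wrist camera has in their place "mount" (4x4, takes a point from camera to tool coordinates, whose origin is the TCP and whose axes are the flange's). Camera axes: x right, y down, z forward; pixel columns grow to the right and rows downward; lengths in mm; the calibration is good to about 2 mm. A picture is of the moment at which its call begins: read the wrist's pose just before it. calibration takes no time and is no camera call.
- ctrl.finish_job(): hands the job in; it is judged then, once.
Trained networks look in the newest picture that a camera, given by its name, has taken for a name from the list of things; names that differ only in an ending like _2 or _b are one class to them, and where a whole thing is asked for, a point or a joint stands for the part that bears it (a point fixed in the world has none). Each returns a list of dicts, best first, with "conf" (0 to 1); they miss things now and then, are a little off and sometimes report something else, mostly with a low value. They report only what shows in the picture. A call takes as long as a camera call.
- ctrl.search_frame(camera, query): "box" ([left, top, right, bottom] in pixels, round what is visible of it).
- ctrl.place_of(camera, query): "uv" ([column, row] in pixels: a listed point, or the origin of a listed thing).
The state is a dict: "time_s": time; "joints": joint angles; "dq": joint speeds; "tau": joint torques, N m; "eef_pos": TCP position; "ee_rot": TCP orientation; "force": force on the tool from outside, world axes, zero at the start; "wrist_torque": the same for the moment, N m; "grip_width": opening from 0.0 (shut) to 1.0 (fully open); "grip_force": force on a finger pad.
Only numpy, scipy, OpenCV 4.12 (cv2) and the standard library are available. Lean on these libraries where they do the work, as an engineer would, in place of code of your own. Each camera call takes 0.05 s, during which the arm holds its last target. There are 200 camera calls.

## Task

Set up the wooden drop-front console on the streaming desk: first pull both orange-tipped slide-out supports fully out, then take the flap by its red bar and let it gently down, without dropping it, until it lies level on both supports. Leave the black drawer between the supports shut and do not disturb the mug.

Things in the scene. Friction and masses are not known exactly. Their poses are not given: they have to be found in the camera images.
- console: Wooden desktop console, 200 deep (x) x 360 wide (y) x 221 high, fixed to the desk. Origin on the desk surface below the flap's hinge, midway along the width. Its x axis points from its front to its back (away from the robot), y to its left as the robot sees it, z up. The flap's hinge axis runs along y, 106 mm above the origin. The base under the hinge is 100 mm high with its front face at x = 0. The top board (221 mm high) begins 55 mm behind the hinge.
- flap (a joint): Angle in rad of the drop-front flap, a white panel 340 wide, 12 thick, reaching 150 mm from the hinge. 0 = shut, leaning back 20 degrees past upright on its stop; grows as its top swings towards the robot; 0.35 = upright; 1.92 = level, lying on the pulled-out supports. The hinge is loose: past upright the flap (about 0.35 kg) falls if let go, and with no supports under it it drops past level to 2.35.
- flap_bar (a point): Centre of the red round bar that is the flap's handle: 44 mm long along the console's y, 12 mm diameter, on a 10 mm thick stem 25 mm beyond the flap's upper edge, in the flap's plane, 175 mm from the hinge axis. With the flap shut it is 60 mm behind and 164 mm above the hinge. Its two ends are free, so it can be pinched end to end from above and it pivots between the fingers while the flap swings. Moves with the flap.
- support_left (a joint): How far in m the left (y = +125 mm in the console) slide-out support is pulled out towards the robot: 0 = in, 0.10 = fully out on its stop. It starts 0 to 20 mm out. It slides stiffly (about 2 N) and stays where it is left.
- left_grip (a point): Point at mid-height and mid-width of the left support, 20 mm behind its front end. The support is an aluminium bar 24 wide x 24 high with a 15 mm long orange front end; its top is 100 mm above the desk, and when fully in it sticks out 50 mm in front of the console, with free space on both sides and above. Moves with the support.
- support_right (a joint): The same for the right support (y = -125 mm in the console): 0 = in, 0.10 = fully out; starts 0 to 20 mm out.
- right_grip (a point): The same point on the right support, 20 mm behind its front end. Moves with the support.
- drawer (a joint): How far in m the black drawer in the middle of the console's base, between the supports, is pulled out: 0 = shut. It has a small round black knob, 18 mm long, 50 mm above the desk. A bystander: leave it shut.
- mug: White mug, 80 mm diameter, 95 mm high, standing on the desk to the right of the console. Origin at the centre of its underside. A bystander: do not disturb it.

How it is judged (in metres and radians):
On the way, in this order (a step that is already met when the one before it is completed fails the run):
1. both supports are pulled out (at least 85 of 100 mm) while the flap is still up (less than 0.3 rad from shut) (value of joint each of support_left, support_right above 0.085 m and value of joint flap below 0.3 rad), for 0.2 s.
2. the flap lies level (within 10 degrees) over both supports (value of joint each of support_left, support_right above 0.085 m and value of joint flap between 1.745 and 2.095 rad), for 0.2 s.
At the end, for the whole second after the job is handed in: Both supports are out by at least 85 mm of their 100 mm, the flap rests level on them (within 0.175 rad, 10 degrees, of 1.92 rad) and still, and the drawer is shut (out by less than 15 mm) (all of step 2 and velocity of joint flap between -0.1 and 0.1 rad/s and value of joint drawer below 0.015 m); the robot touches nothing.
It fails at once if the flap is dropped: it swings down faster than 3 rad/s (velocity of joint flap above 3 rad/s).
It fails at once if the drawer is pulled out by more than 15 mm (value of joint drawer above 0.015 m).
It fails at once if the mug is moved by more than 30 mm (distance of mug from where it was at the start of the episode above 0.03 m).
It also fails if it takes over 62 s, if anything falls off the work surface, if the arm or the gripper's body presses on something with over 40 N, if the wrist force passes 120 N, or if a joint passes its speed limit or range.

## Working session

There is one attempt and no reset: what is moved stays moved. The work goes in short steps, Python scripts to look and compute and a tool call to move; the robot and the scene stay as the last step left them, time stands still between calls to the robot, and variables do not carry over. Pictures are saved under pics/ and viewed, at most 10 in all, crops included, and the job is handed in when it is done.

Besides the shell and the picture viewer there is one more tool, called after "Emit:" in YAML: its name, and indented under it one key for each argument. send_rows: Moves the arm, as the interface text tells. Its arguments: {"type":"object","properties":{"targets":{"type":"array"},"grip":{"type":"number"},"squeeze":{"type":"number"}},"required":["targets"]}

```bash
mkdir -p pics; cat > h.py <<'E'
import numpy as np, cv2
from rig import ctrl
from scipy.spatial.transform import Rotation as R
def unproj(name,uv,pic_depth,c=None):
    c=ctrl.calibration(name); u,v=uv
    d=pic_depth[max(0,int(v)-2):int(v)+3,max(0,int(u)-2):int(u)+3]; d=d[d>0]; z=np.median(d)
    p=np.array([(u-c["cx"])/c["fx"]*z,(v-c["cy"])/c["fy"]*z,z,1])
    return (np.linalg.inv(c["view"])@p)[:3]
E
python3 - <<'E'
from h import *
s=ctrl.sense();print(s)
ims=[]
for n in("scene","top"):
    im,d=ctrl.capture(n);np.save(f"{n}.npy",d);np.save(f"{n}_im.npy",im);cv2.imwrite(f"pics/{n}0.png",im[:,:,::-1])
    for q in("console","flap_bar","left_grip","right_grip","mug"):
        r=ctrl.place_of(n,q)
        for k in r[:2]:
            print(n,q,np.round(k["uv"]),round(k["conf"],2),np.round(unproj(n,k["uv"],d)))
E
```

```text
{'time_s': 0.0, 'joints': array([ 9.12654017e-01,  3.13473618e-01,  1.49847017e+00, -1.73831245e-05,
        1.33101218e+00, -2.23389744e-01]), 'dq': array([-0.00079442,  0.00046342,  0.00064667, -0.00179144, -0.00292117,
       -0.00054458]), 'tau': array([-1.89510814e-03, -4.12266862e+01, -2.59742725e+01, -3.02920589e-04,
        4.17199277e-03, -1.86236605e-06]), 'eef_pos': array([220.96169401, 475.93545471, 230.71054189]), 'ee_rot': array([-2.83184278e-04,  2.15666325e-01,  9.76466882e-01, -6.20113362e-04]), 'force': array([ 0.33873706, -0.04622338,  0.20089546]), 'wrist_torque': array([-0.00948152, -0.03425831,  0.01380288]), 'grip_force': 0.0, 'grip_width': 0.9981966652594146}
scene console [303. 183.] 0.8 [614.  40.  37.]
scene flap_bar [324. 115.] 0.96 [684.  61. 273.]
scene left_grip [278. 142.] 0.54 [576. 177.  95.]
scene right_grip [302. 202.] 0.66 [583. -70.  98.]
scene mug [370. 329.] 0.81 [ 654. -424.    4.]
top console [255. 200.] 0.71 [615.  54.  85.]
top flap_bar [243. 147.] 0.85 [681.  66. 277.]
top left_grip [198. 205.] 0.53 [575. 181. 101.]
top right_grip [299. 217.] 0.57 [592. -61. 101.]
top mug [254. 204.] 0.65 [610.  59.  58.]
top mug [442. 226.] 0.6 [ 653. -421.    7.]
```

View pics/scene0.png

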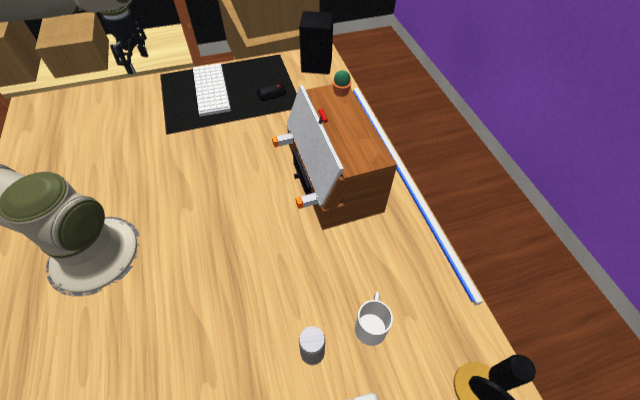

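View pics/top0.png

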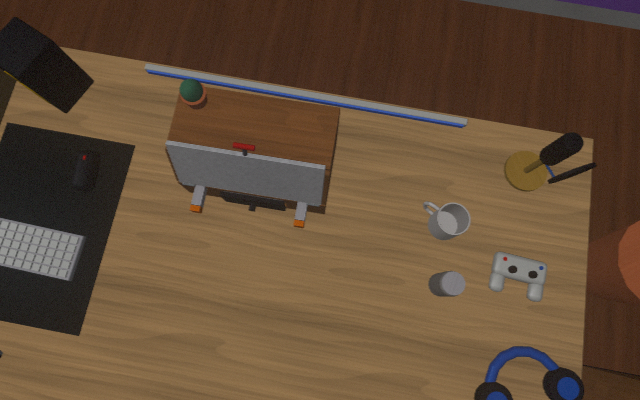

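```bash
python3 - <<'E'
from h import *
# orange & red pixel clouds
for n in("scene","top"):
    im=np.load(n+"_im.npy");d=np.load(n+".npy");c=ctrl.calibration(n)
    hsv=cv2.cvtColor(im,cv2.COLOR_RGB2HSV)
    for nm,lo,hi in(("orange",(8,150,120),(20,255,255)),("red",(0,150,90),(5,255,255))):
        m=cv2.inRange(hsv,lo,hi)
        k,lab,st,ce=cv2.connectedComponentsWithStats(m)
        for i in range(1,k):
            if st[i,4]<12: continue
            v,u=np.where((lab==i)&(d>0)); z=d[v,u]
            P=np.c_[(u-c["cx"])/c["fx"]*z,(v-c["cy"])/c["fy"]*z,z,np.ones(len(z))]@np.linalg.inv(c["view"]).T
            print(n,nm,st[i],np.round(np.median(P[:,:3],0)),np.round(P[:,:3].min(0)),np.round(P[:,:3].max(0)))
E
```

```text
scene orange [ 306   79   90   99 4078] [754.  32. 220.] [ 677. -114.   -5.] [936. 549. 269.]
scene orange [272 136   7  12  55] [565. 180.  97.] [558. 173.  -2.] [585. 303. 102.]
scene orange [295 197   8  12  69] [575. -68.  97.] [568. -75.  -3.] [589.  23. 103.]
scene orange [338 203   5   4  13] [ 681. -109.  100.] [ 673. -113.   96.] [ 687. -105.  101.]
scene orange [507 250  16   6  26] [1673. -114. -752.] [1629. -122. -762.] [1722. -107. -745.]
scene orange [557 332  19   7  38] [1647. -536. -755.] [1605. -543. -763.] [1701. -530. -747.]
scene orange [454 362  37  38 782] [ 819. -592.   11.] [ 764. -639.   -4.] [ 884. -563.  145.]
scene orange [620 382  18   9  29] [1755. -787. -754.] [1718. -791. -760.] [1808. -784. -741.]
scene red [318 109  10  14  64] [682.  62. 274.] [676.  42. 219.] [709. 144. 278.]
top orange [180  88  26  17  69] [768. 194. 257.] [760. 177. 254.] [801. 226. 261.]
top orange [512 152  17  18  88] [ 858. -599.   13.] [ 837. -623.    8.] [ 888. -580.   19.]
top orange [533 155   5   6  13] [ 878. -640.   14.] [ 871. -645.    9.] [ 887. -635.   17.]
top orange [537 167  10  16  65] [ 837. -663.   13.] [ 816. -673.    7.] [ 855. -648.   19.]
top orange [508 170  32  20 250] [ 811. -620.   13.] [ 787. -658.    8.] [ 838. -575.   21.]
top orange [189 205  11   7  56] [567. 189. 102.] [560. 177.  97.] [574. 202. 107.]
top orange [293 220  11   7  59] [577. -60. 101.] [570. -72.  97.] [584. -48. 107.]
top orange [ 619  221   21   77 1169] [  745. -1181.  -389.] [  615. -1216.  -400.] [  881. -1135.  -379.]
top red [232 142  23   8 113] [684.  66. 277.] [679.  44. 222.] [707. 104. 280.]
```

The scene view shows the console at about (330,150), the flap leaning back, and the orange tips at (276,141) and (299,202). The top view shows the red bar at (243,147), the tips at (195,208) and (299,223), and the mug at (447,221), well clear to the right. Next I'll fit the console's yaw and pose from the flap plane and the support bars.

```bash
python3 - <<'E'
from h import *
for n in("top","scene"):
    im=np.load(n+"_im.npy");d=np.load(n+".npy");c=ctrl.calibration(n)
    hsv=cv2.cvtColor(im,cv2.COLOR_RGB2HSV).astype(int)
    v,u=np.mgrid[:400,:640]; z=d
    P=np.stack([(u-c["cx"])/c["fx"]*z,(v-c["cy"])/c["fy"]*z,z,np.ones_like(z)],-1)@np.linalg.inv(c["view"]).T
    P=P[...,:3]
    roi=(P[...,0]>540)&(P[...,0]<760)&(P[...,1]>-150)&(P[...,1]<270)&(d>0)
    Q=P[roi&(hsv[...,1]<50)&(P[...,2]>130)&(P[...,2]<240)]
    for _ in range(4):
        m=Q.mean(0);nv=np.linalg.svd(Q-m,full_matrices=False)[2][2];nv*=-np.sign(nv[0]);Q=Q[abs((Q-m)@nv)<4]
    print(n,len(Q),nv,"yaw",np.arctan2(nv[1],nv[0])+np.pi if nv[0]<0 else 0,"tilt",np.degrees(np.arcsin(nv[2])),"pt",m)
    T=P[roi&(abs(P[...,2]-221)<5)&(hsv[...,1]>80)]
    r=cv2.minAreaRect(T[:,:2].astype(np.float32)); print("topboard",r)
    S=roi&(P[...,2]>92)&(P[...,2]<108)
    for lo,hi in((140,230),(-110,-20)):
        B=P[S&(P[...,1]>lo)&(P[...,1]<hi)&(P[...,0]<605)]
        print("bar",len(B),cv2.minAreaRect(B[:,:2].astype(np.float32)),np.percentile(B,[2,50,98],axis=0).round())
    h2=cv2.cvtColor(im,cv2.COLOR_RGB2HSV)
    red=(h2[...,0]<6)&(h2[...,1]>150)&(h2[...,2]>90)&roi&(P[...,2]>265)
    print("red",np.percentile(P[red],[2,50,98],axis=0).round())
E
```

```text
top 4537 [-0.93934228 -0.01889958  0.34246006] yaw 0.020117297037204995 tilt 20.02682530544749 pt [647.68865436  63.85634815 187.73637588]
topboard ((713.45849609375, 67.09422302246094), (96.55530548095703, 360.2287292480469), 0.6480727791786194)
bar 212 ((582.3160400390625, 189.1364288330078), (45.64368438720703, 25.32086944580078), 1.7337898015975952) [[560. 177.  94.]
 [583. 188. 101.]
 [605. 201. 106.]]
bar 156 ((586.9666748046875, -60.228309631347656), (35.97261428833008, 24.308202743530273), 1.7284486293792725) [[570. -72.  95.]
 [587. -60. 101.]
 [604. -49. 106.]]
red [[679.  45. 272.]
 [683.  66. 277.]
 [690.  87. 280.]]
scene 2280 [-0.93889921 -0.01963894  0.34363146] yaw 0.02091393136596542 tilt 20.0982771875278 pt [647.29436808  45.87978946 187.16907585]
topboard ((720.9972534179688, 65.69985961914062), (365.235595703125, 90.53321838378906), 87.505859375)
bar 101 ((581.7835693359375, 187.55223083496094), (46.004859924316406, 28.00244140625), 0.41569289565086365) [[559. 175.  92.]
 [580. 185.  98.]
 [604. 200. 102.]]
bar 114 ((586.1580810546875, -61.61307907104492), (37.21485900878906, 25.06795883178711), 1.26808500289917) [[568. -74.  92.]
 [587. -63.  98.]
 [605. -50. 102.]]
red [[677.  43. 268.]
 [681.  62. 274.]
 [688.  86. 276.]]
```

Pose found: yaw is about 0.02. The left bar's tip is at x≈559.5, y≈188.5 and the right bar's at x≈569.5, y≈-60.5. The hinge is near (626, 65). I'll start with the left support.

Emit:
send_rows:
  targets:
    - {"offset": [4,-3,-1],"spin": 0.1}
    - {"offset": [8,-6,-2],"spin": 0.2}
    - {"offset": [12,-9,-3],"spin": 0.3}
    - {"offset": [16,-12,-4],"spin": 0.4}
    - {"offset": [19,-15,-4],"spin": 0.455}
    - {"offset": [22,-18,-4],"spin": 0.455}
    - {"offset": [25,-20,-4],"spin": 0.455}
    - {"offset": [28,-23,-4],"spin": 0.455}
  grip: 1
  squeeze: 60

```text
time_s: 1.27
eef_pos: [478.2, 266.7, 191.5]
ee_rot: [-0.0, -0.01, 1.0, 0.0]
force: [0.5, 0.9, -0.5]
grip_width: 0.999
grip_force: 0.0
```

Emit:
send_rows:
  targets:
    - {"offset": [4,-3,0],"spin": 0}
    - {"offset": [7,-5.75,0],"spin": 0}
    - {"offset": [7.4,-5.75,0],"spin": 0}
    - {"offset": [7.4,-5.75,0],"spin": 0}
    - {"offset": [7.4,-5.75,0],"spin": 0}
    - {"offset": [7.4,-5.75,0],"spin": 0}

```text
time_s: 1.77
eef_pos: [549.8, 211.9, 191.6]
ee_rot: [-0.0, -0.011, 1.0, 0.0]
force: [-0.1, 0.4, -0.8]
grip_width: 1.001
grip_force: 0.0
```

Emit:
send_rows:
  targets:
    - {"offset": [2.5,-2.34,0],"spin": 0}
    - {"offset": [2.5,-2.34,-3],"spin": 0}
    - {"offset": [2.5,-2.34,-6],"spin": 0}
    - {"offset": [2.5,-2.34,-9],"spin": 0}
    - {"offset": [2.5,-2.34,-12],"spin": 0}
    - {"offset": [2.5,-2.34,-12.6],"spin": 0}
    - {"offset": [2.5,-2.34,-12.6],"spin": 0}
    - {"offset": [2.5,-2.34,-12.6],"spin": 0}

```text
time_s: 2.43
eef_pos: [576.1, 188.2, 67.3]
ee_rot: [0.001, -0.011, 1.0, 0.0]
force: [-0.1, 0.2, 0.8]
grip_width: 0.998
grip_force: 0.0
```

Emit:
send_rows:
  targets:
    - {"offset": [0,0,0],"spin": 0}
    - {"offset": [0,0,0],"spin": 0}
    - {"offset": [0,0,0],"spin": 0}
    - {"offset": [0,0,0],"spin": 0}
    - {"offset": [0,0,0],"spin": 0}
    - {"offset": [0,0,0],"spin": 0}
    - {"offset": [0,0,0],"spin": 0}
    - {"offset": [0,0,0],"spin": 0}
  grip: 0

```text
time_s: 3.1
eef_pos: [576.0, 188.3, 66.3]
ee_rot: [0.001, -0.01, 1.0, 0.001]
force: [-0.1, 5.6, 3.5]
grip_width: 0.276
grip_force: 59.9
```

Emit:
send_rows:
  targets:
    - {"offset": [-1.2,-0.02,0],"spin": 0}
    - {"offset": [-2.4,-0.05,0],"spin": 0}
    - {"offset": [-3.6,-0.07,0],"spin": 0}
    - {"offset": [-4.8,-0.1,0],"spin": 0}
    - {"offset": [-6.0,-0.12,0],"spin": 0}
    - {"offset": [-7.0,-0.14,0],"spin": 0}
    - {"offset": [-8.0,-0.16,0],"spin": 0}
    - {"offset": [-8.0,-0.16,0],"spin": 0}

```text
time_s: 3.77
eef_pos: [494.8, 186.7, 66.3]
ee_rot: [0.0, -0.01, 1.0, 0.001]
force: [-2.0, 5.7, 2.3]
grip_width: 0.274
grip_force: 60.0
```

Emit:
send_rows:
  targets:
    - {"offset": [-0.3,0,0],"spin": 0}
    - {"offset": [-0.6,-0.01,0],"spin": 0}
    - {"offset": [-0.9,-0.02,0],"spin": 0}
    - {"offset": [-0.9,-0.02,0],"spin": 0}

```text
time_s: 4.1
eef_pos: [488.1, 186.5, 66.3]
ee_rot: [0.002, -0.01, 1.0, 0.001]
force: [5.5, 7.4, -0.5]
grip_width: 0.276
grip_force: 60.7
```

Emit:
send_rows:
  targets:
    - {"offset": [0,0,0],"spin": 0}
    - {"offset": [0,0,0],"spin": 0}
    - {"offset": [0,0,0],"spin": 0}
    - {"offset": [0,0,0],"spin": 0}
    - {"offset": [0,0,0],"spin": 0}
    - {"offset": [0,0,3],"spin": 0}
    - {"offset": [0,0,6],"spin": 0}
    - {"offset": [0,0,7],"spin": 0}
  grip: 1

```text
time_s: 4.77
eef_pos: [488.2, 185.7, 139.3]
ee_rot: [0.003, -0.01, 1.0, 0.0]
force: [0.1, 0.4, 0.7]
grip_width: 0.996
grip_force: 0.0
```

Emit:
send_rows:
  targets:
    - {"offset": [0,-3,0],"spin": 0}
    - {"offset": [0,-6.5,0],"spin": 0}
    - {"offset": [0,-10,0],"spin": 0}
    - {"offset": [0,-13.5,0],"spin": 0}
    - {"offset": [0,-17,0],"spin": 0}
    - {"offset": [0,-20,0],"spin": 0}
    - {"offset": [0,-23,0],"spin": 0}
    - {"offset": [0,-24.7,0],"spin": 0}

```text
time_s: 5.43
eef_pos: [486.6, -64.2, 135.4]
ee_rot: [-0.0, -0.009, 1.0, -0.0]
force: [0.3, -0.0, 0.1]
grip_width: 1.0
grip_force: 0.0
```

Emit:
send_rows:
  targets:
    - {"offset": [2,0,0],"spin": 0}
    - {"offset": [5,0,0],"spin": 0}
    - {"offset": [8,0,0],"spin": 0}
    - {"offset": [9.5,0,0],"spin": 0}
    - {"offset": [9.5,0,0],"spin": 0}
    - {"offset": [9.5,0,0],"spin": 0}

```text
time_s: 5.93
eef_pos: [581.5, -61.3, 134.8]
ee_rot: [-0.001, -0.01, 1.0, 0.0]
force: [-0.1, 0.6, 0.2]
grip_width: 1.002
grip_force: 0.0
```

Emit:
send_rows:
  targets:
    - {"offset": [0.3,0.1,-2],"spin": 0}
    - {"offset": [0.3,0.1,-4],"spin": 0}
    - {"offset": [0.3,0.1,-6],"spin": 0}
    - {"offset": [0.3,0.1,-6.8],"spin": 0}
    - {"offset": [0.3,0.1,-6.8],"spin": 0}

```text
time_s: 6.35
eef_pos: [583.2, -60.2, 66.0]
ee_rot: [-0.002, -0.01, 1.0, 0.001]
force: [-0.1, 0.3, -0.3]
grip_width: 1.002
grip_force: 0.0
```

Emit:
send_rows:
  targets:
    - {"offset": [0,0,0],"spin": 0}
    - {"offset": [0,0,0],"spin": 0}
    - {"offset": [0,0,0],"spin": 0}
    - {"offset": [0,0,0],"spin": 0}
    - {"offset": [0,0,0],"spin": 0}
    - {"offset": [0,0,0],"spin": 0}
    - {"offset": [0,0,0],"spin": 0}
    - {"offset": [0,0,0],"spin": 0}
  grip: 0

```text
time_s: 7.02
eef_pos: [585.3, -61.3, 68.4]
ee_rot: [0.001, -0.01, 1.0, -0.001]
force: [-0.4, -5.6, 4.2]
grip_width: 0.27
grip_force: 60.2
```

Emit:
send_rows:
  targets:
    - {"offset": [-1.2,-0.02,0],"spin": 0}
    - {"offset": [-2.4,-0.05,0],"spin": 0}
    - {"offset": [-3.6,-0.07,0],"spin": 0}
    - {"offset": [-4.8,-0.1,0],"spin": 0}
    - {"offset": [-6.0,-0.12,0],"spin": 0}
    - {"offset": [-7.2,-0.14,0],"spin": 0}
    - {"offset": [-8.4,-0.17,0],"spin": 0}
    - {"offset": [-8.4,-0.17,0],"spin": 0}

```text
time_s: 7.68
eef_pos: [500.1, -63.1, 68.5]
ee_rot: [0.001, -0.01, 1.0, -0.001]
force: [-1.2, -5.7, 2.0]
grip_width: 0.269
grip_force: 59.8
```

Emit:
send_rows:
  targets:
    - {"offset": [-0.3,0,0],"spin": 0}
    - {"offset": [-0.6,-0.01,0],"spin": 0}
    - {"offset": [-0.9,-0.02,0],"spin": 0}
    - {"offset": [-0.9,-0.02,0],"spin": 0}

```text
time_s: 8.02
eef_pos: [492.7, -63.2, 68.4]
ee_rot: [0.002, -0.01, 1.0, -0.001]
force: [1.0, -5.3, 2.9]
grip_width: 0.27
grip_force: 59.8
```

Emit:
send_rows:
  targets:
    - {"offset": [-0.2,0,0],"spin": 0}
    - {"offset": [-0.3,0,0],"spin": 0}
    - {"offset": [-0.3,0,0],"spin": 0}

```text
time_s: 8.27
eef_pos: [492.7, -63.3, 68.6]
ee_rot: [0.005, -0.01, 1.0, -0.001]
force: [21.9, -1.8, -10.3]
grip_width: 0.27
grip_force: 59.7
```

Emit:
send_rows:
  targets:
    - {"offset": [0,0,0],"spin": 0}
    - {"offset": [0,0,0],"spin": 0}
    - {"offset": [0,0,0],"spin": 0}
    - {"offset": [0,0,0],"spin": 0}
    - {"offset": [0,0,0],"spin": 0}
    - {"offset": [0,0,4],"spin": 0}
    - {"offset": [0,0,8],"spin": 0}
    - {"offset": [0,0,12],"spin": 0}
  grip: 1

```text
time_s: 8.93
eef_pos: [488.2, -62.1, 189.1]
ee_rot: [-0.001, -0.01, 1.0, 0.0]
force: [1.9, -0.7, 0.3]
grip_width: 1.003
grip_force: 0.0
```

Emit:
send_rows:
  targets:
    - {"offset": [0,0,4],"spin": 0}
    - {"offset": [0,0,8],"spin": 0}
    - {"offset": [0,2,12],"spin": 0}
    - {"offset": [0,5,14],"spin": 0}
    - {"offset": [0,9,15],"spin": 0}
    - {"offset": [0,12.5,15],"spin": 0}
    - {"offset": [0,12.5,15],"spin": 0}
    - {"offset": [0,12.5,15],"spin": 0}

```text
time_s: 9.6
eef_pos: [488.5, 64.0, 337.7]
ee_rot: [0.0, -0.012, 1.0, -0.0]
force: [-0.5, -0.7, -0.3]
grip_width: 1.001
grip_force: 0.0
```

```bash
python3 - <<'E'
from h import *
print(ctrl.sense()["eef_pos"])
im,d=ctrl.capture("top");np.save("top1.npy",d);cv2.imwrite("pics/top1.png",im[:,:,::-1])
for q in("flap_bar","left_grip","right_grip"):
    for k in ctrl.place_of("top",q)[:1]: print(q,k,unproj("top",k["uv"],d).round())
c=ctrl.calibration("top");hsv=cv2.cvtColor(im,cv2.COLOR_RGB2HSV)
v,u=np.mgrid[:400,:640]; z=d
P=(np.stack([(u-c["cx"])/c["fx"]*z,(v-c["cy"])/c["fy"]*z,z,np.ones_like(z)],-1)@np.linalg.inv(c["view"]).T)[...,:3]
o=(hsv[...,0]>7)&(hsv[...,0]<20)&(hsv[...,1]>150)&(abs(P[...,2]-100)<10)&(P[...,0]<600)
for s in(o&(P[...,1]>64),o&(P[...,1]<64)): print(np.percentile(P[s],[2,50,98],axis=0).round())
E
```

```text
[488.53353662  63.97302262 337.66898426]
flap_bar {'uv': [241.5, 146.7], 'conf': 0.78} [681.  69. 277.]
right_grip {'uv': [293.8, 259.3], 'conf': 0.79} [491. -67. 101.]Traceback (most recent call last):
  File "<stdin>", line 10, in <module>
    return _quantile_unchecked(
        a, q, axis, out, overwrite_input, method, keepdims, weights)
    return _ureduce(a,
                    func=_quantile_ureduce_func,
    ...<5 lines>...
                    overwrite_input=overwrite_input,
                    method=method)
    r = func(a, **kwargs)
    result = _quantile(arr,
                       quantiles=q,
    ...<2 lines>...
                       out=out,
                       weights=wgt)
    slices_having_nans = np.isnan(arr[-1, ...])
                                  ~~~^^^^^^^^^
IndexError: index -1 is out of bounds for axis 0 with size 0
```

Emit:
send_rows:
  targets:
    - {"offset": [4,0,-1],"spin": 0}
    - {"offset": [8,0.1,-1],"spin": 0}
    - {"offset": [12,0.1,-1],"spin": 0}
    - {"offset": [16,0.1,-1],"spin": 0}
    - {"offset": [19.6,0.15,-1],"spin": 0}
    - {"offset": [19.6,0.15,-1],"spin": 0}
    - {"offset": [19.6,0.15,-1],"spin": 0}
    - {"offset": [19.6,0.15,-1],"spin": 0}

```text
time_s: 10.47
eef_pos: [684.6, 63.3, 327.3]
ee_rot: [-0.0, -0.01, 1.0, 0.0]
force: [0.6, 0.4, 0.7]
grip_width: 1.002
grip_force: 0.0
```

```bash
python3 - <<'E'
from h import *
s=ctrl.sense(); im,d=ctrl.capture("wrist");cv2.imwrite("pics/w1.png",im[:,:,::-1])
r=ctrl.place_of("wrist","flap_bar")[:1]; print(r,s["eef_pos"])
c=ctrl.calibration("wrist"); q=s["ee_rot"]; Rm=R.from_quat([q[1],q[2],q[3],q[0]]).as_matrix()
hsv=cv2.cvtColor(im,cv2.COLOR_RGB2HSV); m=((hsv[...,0]<6)|(hsv[...,0]>174))&(hsv[...,1]>150)&(hsv[...,2]>60)&(d>0)
v,u=np.where(m);z=d[v,u]
P=np.c_[(u-c["cx"])/c["fx"]*z,(v-c["cy"])/c["fy"]*z,z,np.ones(len(z))]@np.array(c["mount"]).T
W=P[:,:3]@Rm.T+s["eef_pos"]; W=W[abs(W[:,2]-272)<15]
print(len(W),np.percentile(W,[2,50,98],axis=0).round(1))
im,d=ctrl.capture("scene");cv2.imwrite("pics/s1.png",cv2.resize(im[80:260,200:440,::-1],None,fx=3,fy=3))
E
```

```text
[{'uv': [326.1, 220.2], 'conf': 0.85}] [684.55367262  63.27420334 327.27057541]
837 [[677.9  45.9 270.3]
 [681.8  67.1 275.5]
 [687.9  87.3 277.3]]
```

View pics/w1.png

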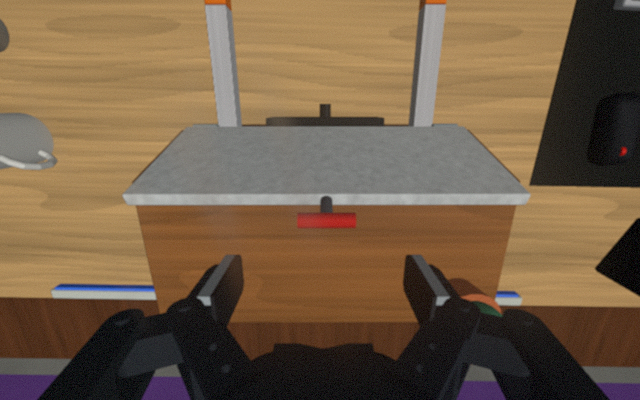

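View pics/s1.png

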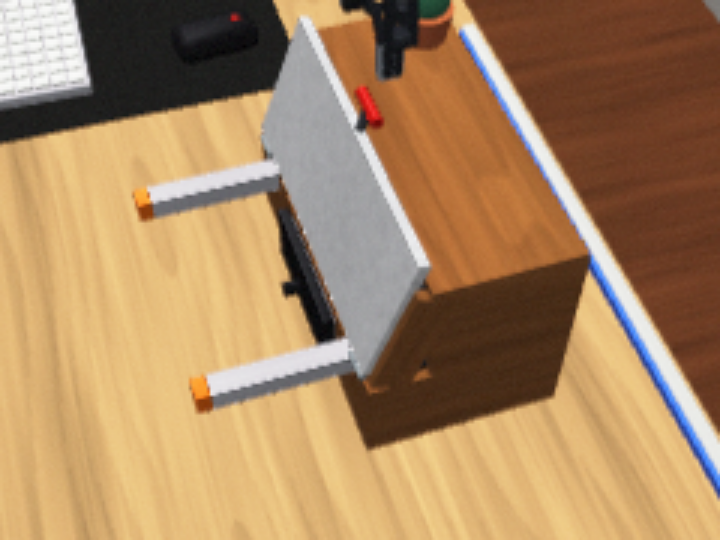

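The wrist view shows the red bar at (298–355, 220), which puts it near (684, 66.5, 270). The scene view shows both supports fully out and the drawer shut. Next I descend and pinch the bar.

Emit:
send_rows:
  targets:
    - {"offset": [-0.05,0.3,-2.5],"spin": 0}
    - {"offset": [-0.05,0.3,-4.5],"spin": 0}
    - {"offset": [-0.05,0.3,-6.5],"spin": 0}
    - {"offset": [-0.05,0.3,-7.9],"spin": 0}
    - {"offset": [-0.05,0.3,-7.9],"spin": 0}
    - {"offset": [-0.05,0.3,-7.9],"spin": 0}

```text
time_s: 11.12
eef_pos: [683.7, 67.1, 249.9]
ee_rot: [0.0, -0.01, 1.0, -0.0]
force: [-0.7, 0.6, 0.8]
grip_width: 1.002
grip_force: 0.0
```

Emit:
send_rows:
  targets:
    - {"offset": [0,0,0],"spin": 0}
    - {"offset": [0,0,0],"spin": 0}
    - {"offset": [0,0,0],"spin": 0}
    - {"offset": [0,0,0],"spin": 0}
    - {"offset": [0,0,0],"spin": 0}
    - {"offset": [0,0,0],"spin": 0}
  grip: 0
  squeeze: 40

```text
time_s: 11.62
eef_pos: [684.6, 65.6, 250.2]
ee_rot: [0.001, -0.01, 1.0, -0.001]
force: [-2.2, -4.8, 5.0]
grip_width: 0.503
grip_force: 40.9
```

```bash
python3 - <<'E'
import numpy as np
f=lambda t:17.5*np.array([np.sin(np.radians(20-t)),.02*np.sin(np.radians(20-t)),np.cos(np.radians(20-t))])
for a in range(0,112,28):
    print(a,[(f(t)-f(a)).round(2).tolist() for t in np.arange(a+3.5,a+28.1,3.5)])
E
```

```text
0 [[-1.02, -0.02, 0.33], [-2.05, -0.04, 0.61], [-3.1, -0.06, 0.82], [-4.16, -0.08, 0.96], [-5.22, -0.1, 1.04], [-6.29, -0.13, 1.05], [-7.36, -0.15, 1.0], [-8.42, -0.17, 0.89]]
28 [[-1.05, -0.02, -0.18], [-2.09, -0.04, -0.43], [-3.12, -0.06, -0.73], [-4.12, -0.08, -1.1], [-5.1, -0.1, -1.53], [-6.05, -0.12, -2.02], [-6.97, -0.14, -2.57], [-7.85, -0.16, -3.17]]
56 [[-0.85, -0.02, -0.65], [-1.65, -0.03, -1.36], [-2.41, -0.05, -2.11], [-3.12, -0.06, -2.91], [-3.78, -0.08, -3.75], [-4.39, -0.09, -4.63], [-4.94, -0.1, -5.54], [-5.44, -0.11, -6.49]]
84 [[-0.44, -0.01, -0.97], [-0.82, -0.02, -1.97], [-1.13, -0.02, -2.99], [-1.39, -0.03, -4.03], [-1.58, -0.03, -5.08], [-1.7, -0.03, -6.15], [-1.77, -0.04, -7.21], [-1.76, -0.04, -8.28]]
```

Emit:
send_rows:
  targets:
    - {"offset": [-1.0,-0.02,0.33],"spin": 0}
    - {"offset": [-2.05,-0.04,0.61],"spin": 0}
    - {"offset": [-3.1,-0.06,0.82],"spin": 0}
    - {"offset": [-4.15,-0.08,0.96],"spin": 0}
    - {"offset": [-5.2,-0.1,1.04],"spin": 0}
    - {"offset": [-6.3,-0.13,1.05],"spin": 0}
    - {"offset": [-7.35,-0.15,1.0],"spin": 0}
    - {"offset": [-8.4,-0.17,0.9],"spin": 0}

```text
time_s: 12.28
eef_pos: [600.7, 64.0, 259.0]
ee_rot: [0.002, -0.01, 1.0, -0.001]
force: [1.8, -6.5, 1.6]
grip_width: 0.506
grip_force: 40.9
```

Emit:
send_rows:
  targets:
    - {"offset": [-1.05,-0.02,-0.18],"spin": 0}
    - {"offset": [-2.1,-0.04,-0.43],"spin": 0}
    - {"offset": [-3.1,-0.06,-0.73],"spin": 0}
    - {"offset": [-4.1,-0.08,-1.1],"spin": 0}
    - {"offset": [-5.1,-0.1,-1.53],"spin": 0}
    - {"offset": [-6.05,-0.12,-2.02],"spin": 0}
    - {"offset": [-6.95,-0.14,-2.57],"spin": 0}
    - {"offset": [-7.85,-0.16,-3.17],"spin": 0}

```text
time_s: 12.95
eef_pos: [522.0, 62.4, 227.4]
ee_rot: [0.002, -0.01, 1.0, -0.002]
force: [-0.5, -8.9, 3.4]
grip_width: 0.507
grip_force: 42.0
```

```bash
python3 - <<'E'
from h import *
im,d=ctrl.capture("scene");cv2.imwrite("pics/s2.png",cv2.resize(im[80:260,200:440,::-1],None,fx=3,fy=3))
E
```

```text
(no output)
```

View pics/s2.png

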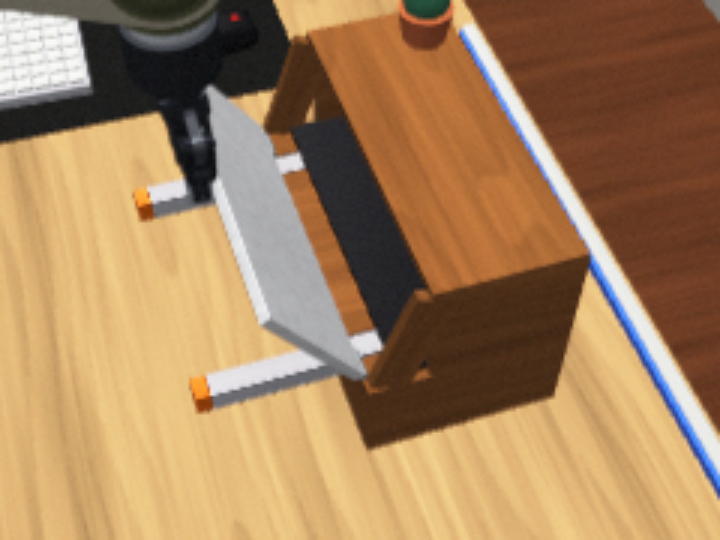

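The flap is about halfway down and held firmly at (200,170), with both supports out beneath it. I'll keep lowering.

Emit:
send_rows:
  targets:
    - {"offset": [-0.85,-0.02,-0.65],"spin": 0}
    - {"offset": [-1.65,-0.03,-1.36],"spin": 0}
    - {"offset": [-2.4,-0.05,-2.11],"spin": 0}
    - {"offset": [-3.1,-0.06,-2.91],"spin": 0}
    - {"offset": [-3.8,-0.08,-3.75],"spin": 0}
    - {"offset": [-4.4,-0.09,-4.63],"spin": 0}
    - {"offset": [-4.95,-0.1,-5.54],"spin": 0}
    - {"offset": [-5.45,-0.11,-6.5],"spin": 0}

```text
time_s: 13.67
eef_pos: [467.2, 61.3, 161.4]
ee_rot: [0.0, -0.01, 1.0, -0.002]
force: [-3.5, -9.2, 1.6]
grip_width: 0.503
grip_force: 42.7
```

Emit:
send_rows:
  targets:
    - {"offset": [-0.44,-0.01,-1.0],"spin": 0}
    - {"offset": [-0.82,-0.02,-2.0],"spin": 0}
    - {"offset": [-1.13,-0.02,-3.0],"spin": 0}
    - {"offset": [-1.4,-0.03,-4.0],"spin": 0}
    - {"offset": [-1.58,-0.03,-5.1],"spin": 0}
    - {"offset": [-1.7,-0.03,-6.1],"spin": 0}
    - {"offset": [-1.75,-0.04,-6.9],"spin": 0}
    - {"offset": [-1.75,-0.04,-6.9],"spin": 0}

```text
time_s: 14.33
eef_pos: [449.8, 61.0, 91.2]
ee_rot: [-0.0, -0.01, 1.0, -0.001]
force: [-1.9, -10.2, 0.4]
grip_width: 0.504
grip_force: 42.6
```

Emit:
send_rows:
  targets:
    - {"offset": [0,0,-0.3],"spin": 0}
    - {"offset": [0,0,-0.5],"spin": 0}
    - {"offset": [0,0,-0.5],"spin": 0}

```text
time_s: 14.58
eef_pos: [449.8, 61.0, 86.9]
ee_rot: [-0.0, -0.01, 1.0, -0.001]
force: [-3.8, -10.3, 1.6]
grip_width: 0.499
grip_force: 42.6
```

Emit:
send_rows:
  targets:
    - {"offset": [0,0,-0.2],"spin": 0}
    - {"offset": [0,0,-0.4],"spin": 0}
    - {"offset": [0,0,-0.4],"spin": 0}

```text
time_s: 14.83
eef_pos: [449.8, 61.0, 83.3]
ee_rot: [-0.0, -0.01, 1.0, -0.001]
force: [-4.9, -10.4, 1.6]
grip_width: 0.504
grip_force: 42.7
```

```bash
python3 - <<'E'
from h import *
n="scene";im,d=ctrl.capture(n);c=ctrl.calibration(n);cv2.imwrite("pics/s3.png",cv2.resize(im[80:260,200:440,::-1],None,fx=3,fy=3))
v,u=np.mgrid[:400,:640]; z=d
P=(np.stack([(u-c["cx"])/c["fx"]*z,(v-c["cy"])/c["fy"]*z,z,np.ones_like(z)],-1)@np.linalg.inv(c["view"]).T)[...,:3]
Q=P[(d>0)&(P[...,0]>500)&(P[...,0]<610)&(P[...,1]>-90)&(P[...,1]<0)&(P[...,2]>104)&(P[...,2]<150)]
print(len(Q),Q.mean(0),np.linalg.lstsq(np.c_[Q[:,:2],np.ones(len(Q))],Q[:,2],rcond=None)[0])
E
```

```text
1058 [554.54267077 -45.95957796 110.71406031] [2.30416143e-04 1.36041822e-03 1.10648809e+02]
```

View pics/s3.png

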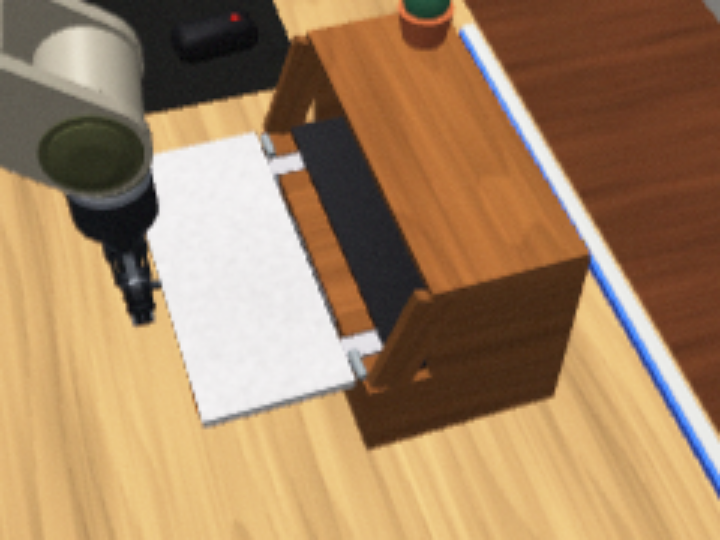

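The picture shows the flap level on the supports, with the panel spanning (155,150) to (350,385) and a fitted slope of about 0. Now I release and retreat.

Emit:
send_rows:
  targets:
    - {"offset": [0,0,0],"spin": 0}
    - {"offset": [0,0,0],"spin": 0}
    - {"offset": [0,0,0],"spin": 0}
    - {"offset": [0,0,0],"spin": 0}
    - {"offset": [0,0,0],"spin": 0}
    - {"offset": [0,0,0],"spin": 0}
  grip: 1

```text
time_s: 15.38
eef_pos: [449.9, 62.4, 83.0]
ee_rot: [0.0, -0.01, 1.0, 0.0]
force: [-0.3, 0.3, 0.3]
grip_width: 1.003
grip_force: 0.0
```

Emit:
send_rows:
  targets:
    - {"offset": [0,0,2],"spin": 0}
    - {"offset": [0,0,5],"spin": 0}
    - {"offset": [0,0,9],"spin": 0}
    - {"offset": [-1,0,13],"spin": 0}
    - {"offset": [-3,0,16],"spin": 0}
    - {"offset": [-5,0,18],"spin": 0}
    - {"offset": [-5,0,18],"spin": 0}
    - {"offset": [-5,0,18],"spin": 0}

```text
time_s: 16.05
eef_pos: [399.8, 62.4, 263.8]
ee_rot: [0.001, -0.01, 1.0, -0.0]
force: [0.2, -0.9, 0.1]
grip_width: 1.0
grip_force: 0.0
```

```bash
python3 - <<'E'
from h import *
print(ctrl.sense()["force"])
n="scene";im,d=ctrl.capture(n);c=ctrl.calibration(n);cv2.imwrite("pics/s4.png",cv2.resize(im[80:260,200:440,::-1],None,fx=3,fy=3))
v,u=np.mgrid[:400,:640]; z=d
P=(np.stack([(u-c["cx"])/c["fx"]*z,(v-c["cy"])/c["fy"]*z,z,np.ones_like(z)],-1)@np.linalg.inv(c["view"]).T)[...,:3]
Q=P[(d>0)&(P[...,0]>485)&(P[...,0]<610)&(P[...,1]>-90)&(P[...,1]<0)&(P[...,2]>100)&(P[...,2]<150)]
print(len(Q),Q.mean(0),np.linalg.lstsq(np.c_[Q[:,:2],np.ones(len(Q))],Q[:,2],rcond=None)[0])
E
```

```text
[ 0.22244862 -0.85376204  0.10164655]
1191 [546.92498177 -46.11789193 110.71502422] [-3.92159891e-04 -8.42624815e-04  1.10890646e+02]
```

View pics/s4.png

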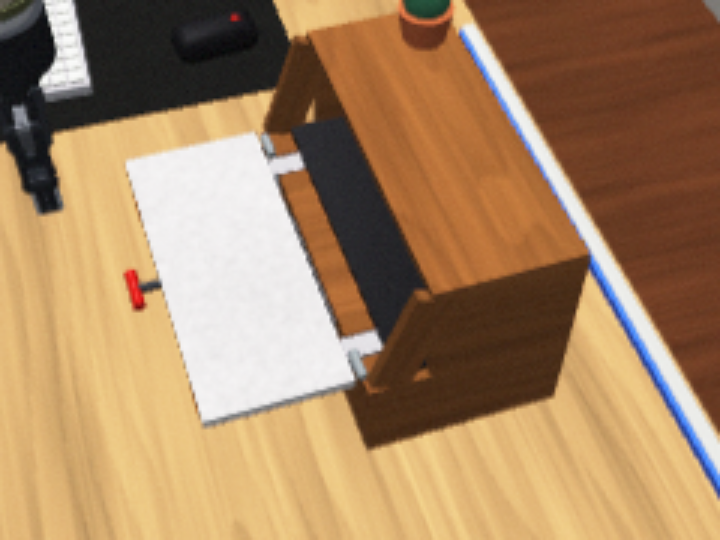

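The flap rests level, the red bar is free at (135,290), and the gripper is clear at (45,205). Handing in.

```bash
python3 -c "
from rig import ctrl
print(ctrl.finish_job())"
```

```text
the job is handed in; nothing more can be done
None
```

Job handed in at about 16 s of the 62 s allowed (no verdict was returned): both supports are pulled out to their stops, the flap was lowered in the grip and lies level on them, the drawer was shut when last seen and never touched, and the arm stayed well away from the mug.

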